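# Set out the succulent corner on a balcony bench

## Robot

A 6-joint arm with a two-finger parallel gripper is mounted at the origin on the work surface. World frame = base frame: x ahead of the robot, y to its left, z up, the work surface at z = 0. Lengths are in m, angles in degrees, forces in N, time in s.
With the tool pointing down it reaches from about 0.375 to 0.9 m from the base axis. Payload 3.1 kg.
Tool frame: the origin (TCP) lies at the very end of the fingers, on their centre line; the grasp point (between the pads) lies behind it (bot.grip_depth is the z of the grasp point in the tool frame, in m); z points along the fingers, y is the direction in which the jaws open and shut (so a half turn about z gives the same grasp; the last joint's range is limited). The gripper opens to 87 mm and grips with 3 to 60 N. Pads are 19 mm wide; open, the fingers measure 117 mm over their backs; the gripper's body (75 mm by 190 mm) begins 51 mm behind the grasp point.
Start: joints at [-76.461, 30.224, 82.088, -0, 67.689, -10.227], TCP at [0.252, -0.572, 0.223] pointing down, gripper open.
Joint ranges: [-176.69, 176.69], [-43.24, 126.21], [12.49, 139.97], [-82, 262], [0, 151.66], [-163.58, 163.58]. Speed limits (degrees/s): [159.86, 159.86, 180, 180, 180, 180].

## Interface

Orientations are given as a 3x3 rotation matrix whose columns are the frame's x, y, z axes.
In Python, from rig import bot, vision gives the robot as it stands. The module is installed in compiled form; this text tells all that it offers.
- The arm moves only by the shell command python3 -m jog 'ROWS'. ROWS is JSON, a list of rows, each a list of 3 entries, a list of its own where there are three numbers: the shift along the tool's x, y, z in mm, then the turn, a rotation vector about the tool's x, y, z in degrees, then the closure, from 0 (fully open) to 1 (shut). In form: [[[dx, dy, dz], [wx, wy, wz], fingers], ...]. A call has 1 to 12 rows; each row is the pose to reach, as a shift and turn from the pose commanded when the call began, along the tool's axes at that moment; what a row does not reach only later rows make up. A row lasts 1/12 s, in which the tool goes at most 41.7 mm and 7.16 degrees, less where a joint would pass 70% of its speed; a pose out of reach is approached as far as the arm can. A call with a gripper value outside its range is refused whole. The fingers move at their own pace and stop on an object; the grip force is fixed at half the most. Time passes only in rows, so rows that repeat a pose let the fingers close. It gives the time, the measured TCP pose, the force and the opening at its end, in the units of the state.
- bot.read_state(): the state, without advancing time (a new reading comes with each control period).
- vision.capture(name): name is "scene" or "top" or "wrist"; returns the picture (420x560x3 uint8, red, green, blue); there is no depth.
- vision.camera_info(name): a dict with "intrinsics" (3x3 intrinsics, pixels), "camera_from_world" (4x4, takes a point from world to camera coordinates); the wrist camera has in their place "mount" (4x4, takes a point from camera to tool coordinates, whose origin is the TCP and whose axes are the flange's). Camera axes: x right, y up, looking along -z (the intrinsics and any distortion apply to the point x, -y, -z); pixel columns grow to the right and rows downward; lengths in m; the calibration is good to about 2 mm. A picture is of the moment at which its call begins: read the wrist's pose just before it. camera_info takes no time and is no camera call.
- bot.hand_in(): hands the job in, once; it reports no verdict.
The state is a dict: "time_s": time; "joint_positions": joint angles; "qvel": joint speeds; "tau": joint torques, N m; "position": TCP position; "tcp_rot": TCP orientation; "force": force on the tool from outside, world axes, zero at the start; "moment": the same for the moment, N m; "opening": opening from 0.0 (shut) to 1.0 (fully open).
Only numpy, scipy, OpenCV 4.12 (cv2) and the standard library are available. Lean on these libraries where they do the work, as an engineer would, in place of code of your own. Each camera call takes 0.05 s, during which the arm holds its last target. There are 200 camera calls.

## Task

Lay the grey mesh square flat in the middle of the terracotta saucer and stand the blue pot upright on the middle of the mesh; stand the red tin upright in the middle of the aluminium stool's top, midway between its two cacti. Lay the stainless rake-tweezers on the bench just right of the saucer (as seen from the robot), level with the saucer's middle, pointing straight away from the robot with the rake end farthest, leaving a 3 cm gap to the saucer's rim. Leave the white pot where it stands.

Things in the scene. Friction and masses are not known exactly. Their poses are not given: they have to be found in the camera images.
- mesh_center (a point): Centre (4 mm up) of the loose stiff grey plastic drainage mesh square, 50 x 50 mm and 8 mm thick, lying flat on the bench; x and y run along its sides, z up. It is to be gripped across opposite sides.
- bluepot_center (a point): Centre (23 mm up) of the loose blue glazed pot with a low green rosette succulent: round, 50 mm wide at the foot, 56 mm at the rim, rim 46 mm high, 60 mm with the plant. z up.
- whitepot_center (a point): Centre (23 mm up) of the loose white glazed pot with a round cactus, same pot size as the blue one (60 mm high with the plant); to be left alone. z up.
- tin_center (a point): Centre (27.5 mm up) of the loose red tin with a red plastic lid: a cylinder 48 mm in diameter (lid 49 mm), 55 mm high. z up.
- rake_center (a point): Centre (5 mm up) of the loose stainless rake-tweezers, 190 mm long, lying flat on the bench. x points along it to the three-tined rake head (30 mm wide, from 75 to 95 mm along x), the tweezer arms lie towards -x; the solid middle, 80 mm long, is 12 mm wide (along y) and 10 mm high. z up.
- saucer_floor (a point): Middle of the inner floor of the fixed round terracotta saucer, 7 mm above the bench. Rim 156 mm in outer diameter and 22 mm above the bench; flat inner floor about 120 mm across, wall 6 mm thick, leaning outwards. Axes parallel to the world's: x away from the robot, y to its left, z up.
- stool_top (a point): Middle of the top of the fixed low aluminium step stool, 110 mm above the bench; top 150 mm along its x and 220 mm along its y. Two small cacti in yellow pots are fixed on it at 82 mm either side along y (38 mm wide, 48 mm high). The stool may be turned a little about z.
Things that resemble listed ones, but are neither listed nor needed, are in the scene too. What is shaped like the part that bears bluepot_center but pink or purple is not meant.

How it is judged:
By the outcome, as a careful person would: the job done as asked, in the order asked, and still so for the second after the job is handed in, with the robot touching nothing.
It also fails if it takes over 96 s, if anything falls off the work surface, if the arm or the gripper's body presses on something with over 40 N, if the wrist force passes 120 N, or if a joint passes its speed limit or range.

## Working session

There is one attempt and no reset: what is moved stays moved. The work goes in short steps, Python scripts to look and compute and a shell command to move; the robot and the scene stay as the last step left them, time stands still between calls to the robot, and variables do not carry over. Pictures are saved under pics/ and viewed, about 12 in all and at most 16, crops included, and the job is handed in when it is done.

```bash
mkdir -p pics; cat > h.py <<'E'
import numpy as np, cv2
from rig import bot, vision
def snap(n,f):
    s=bot.read_state(); im=vision.capture(n); cv2.imwrite('pics/'+f+'.png',im[:,:,::-1]); return im,s
def cam(n,s=None):
    ci=vision.camera_info(n); K=np.array(ci['intrinsics'])
    if 'camera_from_world' in ci: T=np.linalg.inv(np.array(ci['camera_from_world']))
    else:
        W=np.eye(4); W[:3,:3]=s['tcp_rot']; W[:3,3]=s['position']; T=W@np.array(ci['mount'])
    return K,T
def ray(n,u,v,z,s=None):
    K,T=cam(n,s); d=np.linalg.inv(K)@[u,v,1]; d=T[:3,:3]@[d[0],-d[1],-d[2]]
    o=T[:3,3]; return o+d*(z-o[2])/d[2]
def proj(n,p,s=None):
    K,T=cam(n,s); c=np.linalg.inv(T)@np.r_[p,1]; q=K@[c[0],-c[1],-c[2]]; return q[:2]/q[2]
E
python3 - <<'E'
from h import *
a,s=snap('scene','s0'); b,_=snap('top','t0'); c,_=snap('wrist','w0')
print(s, bot.grip_depth)
for n in('scene','top','wrist'): print(n,vision.camera_info(n))
E
```

```text
{'time_s': 0.0, 'joint_positions': array([-7.64597125e+01,  3.02780408e+01,  8.21553580e+01, -2.31065757e-04,
        6.76885093e+01, -1.02290711e+01]), 'qvel': array([ 0.04565642, -0.08347439, -0.0758489 ,  0.07475032, -0.02483869,
       -0.00904178]), 'tau': array([ 1.36180770e-03, -4.40034699e+01, -1.76591152e+01,  6.33395906e-02,
        5.82154433e-02, -1.63221152e-04]), 'position': array([ 0.25174706, -0.57127058,  0.22158726]), 'tcp_rot': array([[ 9.15174825e-01,  4.03056804e-01, -5.01782518e-04],
       [ 4.03056943e-01, -9.15172566e-01,  2.06768384e-03],
       [ 3.74176447e-04, -2.09453913e-03, -9.99997736e-01]]), 'force': array([ 0.01943134, -0.17955184, -0.5665301 ]), 'moment': array([-0.00790928,  0.02831421,  0.01693525]), 'opening': 1.0026438284837547} -0.0187
scene {'intrinsics': array([[514.54699678,   0.        , 272.64203887],
       [  0.        , 514.54699678, 206.17596297],
       [  0.        ,   0.        ,   1.        ]]), 'camera_from_world': array([[-0.88889093,  0.45811531,  0.00180905,  0.50580542],
       [-0.36785349, -0.71609648,  0.59320286,  0.15700
[... 397 characters left out ...]
98089424,  0.01394689,  0.19404115, -0.57414581],
       [-0.19419118,  0.01034396,  0.98090917, -0.88567151],
       [ 0.        ,  0.        ,  0.        ,  1.        ]])}
wrist {'intrinsics': array([[343.9397824 ,   0.        , 278.51460904],
       [  0.        , 343.9397824 , 219.50775768],
       [  0.        ,   0.        ,   1.        ]]), 'mount': array([[-5.04945098e-05,  9.56623530e-01,  2.91326996e-01,
         7.92059320e-02],
       [ 9.99999794e-01,  2.34715011e-04, -5.97402250e-04,
        -1.07437761e-03],
       [-6.39867868e-04,  2.91326906e-01, -9.56623345e-01,
        -1.62383847e-01],
       [ 0.00000000e+00,  0.00000000e+00,  0.00000000e+00,
         1.00000000e+00]])}
```

View pics/s0.png

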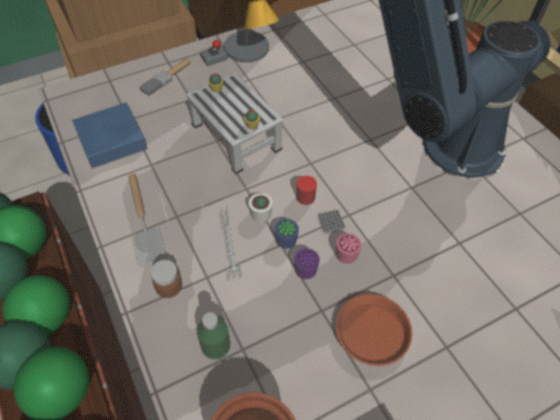

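View pics/t0.png

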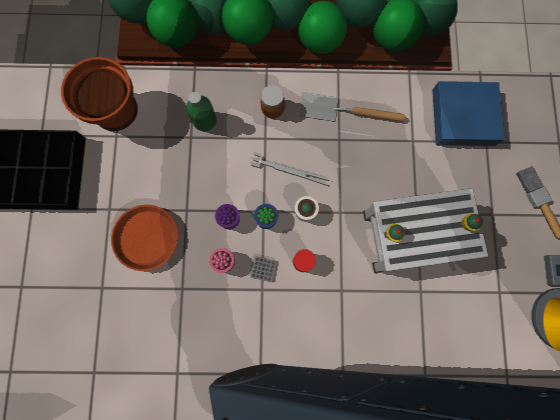

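The top view shows these candidates:
- **Blue pot:** blue (266,215) with a green rosette. Lookalikes are purple (227,216) and pink (221,261), with the white pot at (307,208).
- **Tin:** red (304,261). The brown jar at (272,100) is a decoy.
- **Mesh:** grey square (264,268). The black tray at (40,168) is not it.
- **Rake:** (290,170), tines at the left. The trowel at (350,110) and the brush are not it.
- **Saucer:** (145,238). The tall terracotta pot at (98,90) is not it.
- **Stool:** (430,230).

Next I'll measure them and check the choice in a crop.

```bash
python3 - <<'E'
from h import *
im=cv2.imread('pics/t0.png'); cv2.imwrite('pics/c0.png',cv2.resize(im[140:290,100:340],None,fx=3.3,fy=3.3,interpolation=cv2.INTER_CUBIC))
hsv=cv2.cvtColor(im,cv2.COLOR_BGR2HSV)
def blob(lo,hi,box):
    m=np.zeros(im.shape[:2],np.uint8);x0,y0,x1,y1=box
    m[y0:y1,x0:x1]=cv2.inRange(hsv,lo,hi)[y0:y1,x0:x1]
    c=max(cv2.findContours(m,0,2)[0],key=cv2.contourArea);return c
def show(n,c,z):
    (u,v),r=cv2.minEnclosingCircle(c);rr=cv2.minAreaRect(c);p=ray('top',u,v,z);q=ray('top',*rr[0],z)
    print(n,(round(u),round(v)),'r_mm',r*2.4, p.round(4),q.round(4),rr)
show('saucer',blob((0,110,60),(14,255,255),(90,190,200,290)),.022)
show('tin',blob((0,150,80),(8,255,255),(280,240,330,285)),.055)
show('tin2',blob((170,150,80),(180,255,255),(280,240,330,285)),.055)if (cv2.inRange(hsv,(170,150,80),(180,255,255))[240:285,280:330].sum()>0) else 0
show('blue',blob((95,90,30),(122,255,255),(245,195,285,240)),.046)
for v in (160,172,183):print(hsv[v,270:310:6].tolist())
for n,p,z in(('mesh',(264,268),.008),('rakehead',(255,160),.005),('raketail',(328,183),.005),('cactusL',(396,233),.158),('cactusR',(473,222),.158),('wp',(307,208),.046)):
    print(n,ray('top',*p,z).round(4))
for n,cs in(('stool',[(373,199),(473,190),(486,259),(380,270)]),):
    P=np.array([ray('top',*c,.11) for c in cs]);print(P.round(3),P.mean(0))
E
```

```text
saucer (144, 238) r_mm 82.7773681640625 [0.501  0.3224 0.022 ] [0.5024 0.3233 0.022 ] ((144.0, 237.0), (66.0, 66.0), 0.0)
tin (304, 260) r_mm 26.980950164794923 [ 0.4517 -0.0433  0.055 ] [ 0.4515 -0.0436  0.055 ] ((304.10003662109375, 260.3000183105469), (21.0190372467041, 21.913463592529297), 26.56505012512207)
blue (266, 215) r_mm 28.944193267822264 [0.5526 0.0433 0.046 ] [0.5524 0.0439 0.046 ] ((265.5, 215.5), (23.0, 23.0), 90.0)
[[10, 32, 170], [11, 30, 169], [9, 30, 169], [10, 32, 168], [10, 32, 167], [11, 31, 166], [11, 32, 167]]
[[10, 32, 170], [12, 30, 168], [11, 30, 169], [20, 8, 96], [45, 3, 146], [50, 5, 145], [11, 30, 118]]
[[11, 32, 169], [10, 33, 169], [10, 33, 169], [10, 32, 167], [11, 33, 145], [9, 29, 165], [11, 31, 165]]
mesh [0.4358 0.0461 0.008 ]
rakehead [0.6965 0.0734 0.005 ]
raketail [ 0.6413 -0.1044  0.005 ]
cactusL [ 0.5012 -0.2204  0.158 ]
cactusR [ 0.5256 -0.3767  0.158 ]
wp [ 0.5711 -0.0506  0.046 ]
[[ 0.58  -0.188  0.11 ]
 [ 0.603 -0.405  0.11 ]
 [ 0.455 -0.421  0.11 ]
 [ 0.43  -0.198  0.11 ]] [ 0.5173136  -0.30282196  0.11      ]
```

View pics/c0.png

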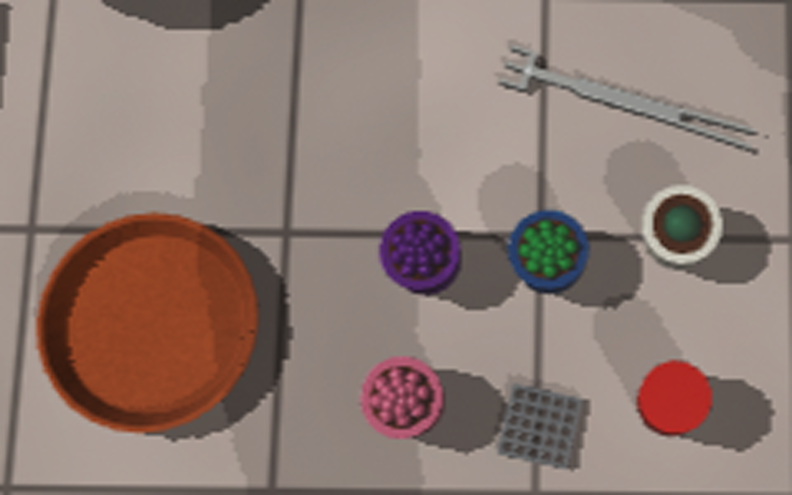

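```bash
cat >> h.py <<'E'
def yaw(s): R=s['tcp_rot']; return np.degrees(np.arctan2(R[1,0],R[0,0]))
def go(x,y,z,psi=None,p=None,ps=None):
    s=bot.read_state(); p=s['position'] if p is None else p; ps=yaw(s) if ps is None else ps
    a=np.radians(ps);D=np.array([x,y,z])-p;c,sn=np.cos(a),np.sin(a)
    w=0 if psi is None else -((psi-ps+180)%360-180)
    print('shift mm',(1000*np.array([c*D[0]+sn*D[1],sn*D[0]-c*D[1],-D[2]])).round(1),'wz',round(w,1))
E
python3 -c "
from h import *
go(.436,.046,.15,78); print(ray('top',221,261,.046),ray('top',227,216,.046))"
```

```text
shift mm [ 417.4 -490.8   71.8] wz -54.2
[0.44827258 0.14092379 0.046     ] [0.55000851 0.13138943 0.046     ]
```

```bash
python3 -m jog '[[[309,-363,0],[0,0,-40],0.3],[[309,-363,0],[0,0,-40],0.3],[[309,-363,0],[0,0,-40],0.3],[[309,-363,0],[0,0,-40],0.3],[[309,-363,0],[0,0,-40],0.3],[[309,-363,0],[0,0,-40],0.3],[[309,-363,0],[0,0,-40],0.3],[[309,-363,0],[0,0,-40],0.3],[[309,-363,0],[0,0,-40],0.3],[[309,-363,0],[0,0,-40],0.3],[[309,-363,0],[0,0,-40],0.3],[[309,-363,0],[0,0,-40],0.3]]'; python3 -c "
from h import *
go(.436,.046,.15,78)"
```

```text
time_s: 1.15
position: [0.3878, -0.1107, 0.2224]
tcp_rot: [[0.44, 0.898, -0.001], [0.898, -0.44, 0.002], [0.002, -0.002, -1.0]]
force: [-0.2, -1.0, 0.2]
opening: 0.698
shift mm [162.  -25.6  72.4] wz -14.1
```

```bash
python3 -m jog '[[[162,-26,72],[0,0,-14],0.3],[[162,-26,72],[0,0,-14],0.3],[[162,-26,72],[0,0,-14],0.3],[[162,-26,72],[0,0,-14],0.3],[[162,-26,72],[0,0,-14],0.3],[[162,-26,72],[0,0,-14],0.3],[[162,-26,72],[0,0,-14],0.3],[[162,-26,72],[0,0,-14],0.3]]'; cat >> h.py <<'E'
E
python3 - <<'E'
from h import *
im,s=snap('wrist','w1'); print(s['position'],yaw(s)); print(proj('wrist',[.436,.046,.008],s))
E
```

```text
time_s: 1.82
position: [0.4368, 0.0409, 0.1508]
tcp_rot: [[0.212, 0.977, 0.0], [0.977, -0.212, -0.0], [-0.0, 0.0, -1.0]]
force: [-0.1, 0.1, 0.1]
opening: 0.7
[0.43676959 0.04093931 0.15081189] 77.75501516014404
[277.94268131 201.23623306]
```

View pics/w1.png

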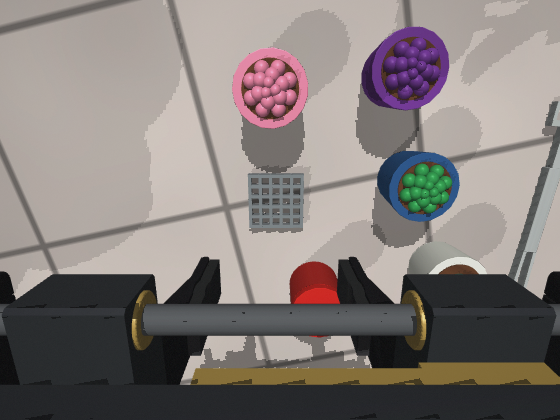

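The mesh (248–304, 174–232) sits square to the jaws and is centred at (276,202), which agrees with the top view.

```bash
python3 - <<'E'
from h import *
s=bot.read_state(); q=ray('wrist',276,202.5,.008,s); print(q); go(q[0],q[1],.003,77.75)
E
```

```text
[0.43418082 0.04482334 0.008     ]
shift mm [  3.6  -3.5 148. ] wz -0.1
```

```bash
python3 -m jog '[[[2,-2,100],[0,0,0],0.3],[[2,-2,100],[0,0,0],0.3],[[2,-2,100],[0,0,0],0.3],[[2,-2,100],[0,0,0],0.3],[[2,-2,100],[0,0,0],0.3]]'; python3 -c "
from h import *
go(.435,.0453,.003,77.75)"
```

```text
time_s: 2.28
position: [0.435, 0.0429, 0.0505]
tcp_rot: [[0.214, 0.977, -0.001], [0.977, -0.214, 0.0], [-0.0, -0.001, -1.0]]
force: [-0.3, 0.3, 0.9]
opening: 0.7
shift mm [ 2.4 -0.5 47.5] wz -0.1
```

```bash
python3 -m jog '[[[2,-0.5,30],[0,0,0],0.3],[[2,-0.5,47],[0,0,0],0.3],[[2,-0.5,47],[0,0,0],0.3],[[2,-0.5,47],[0,0,0],1],[[2,-0.5,47],[0,0,0],1],[[2,-0.5,47],[0,0,0],1],[[2,-0.5,47],[0,0,0],1],[[2,-0.5,47],[0,0,0],1],[[2,-0.5,47],[0,0,0],1],[[2,-0.5,47],[0,0,0],1]]'; python3 -c "
from h import *
go(.435,.0453,.11)"
```

```text
time_s: 3.12
position: [0.4363, 0.0457, 0.0051]
tcp_rot: [[0.212, 0.977, 0.003], [0.977, -0.212, -0.001], [0.0, 0.004, -1.0]]
force: [-0.0, -1.8, 8.6]
opening: 0.564
shift mm [  -0.7   -1.1 -104.9] wz 0
```

```bash
python3 -c "
from h import *
go(.502,.3225,.12)
print(bot.read_state()['position'])"
```

```text
shift mm [ 284.4    5.6 -114.9] wz 0
[0.43625367 0.04571709 0.00513167]
```

```bash
python3 -m jog '[[[0,0,-40],[0,0,0],1],[[0,0,-80],[0,0,0],1],[[0,0,-115],[0,0,0],1],[[284,5.5,-115],[0,0,0],1],[[284,5.5,-115],[0,0,0],1],[[284,5.5,-115],[0,0,0],1],[[284,5.5,-115],[0,0,0],1],[[284,5.5,-115],[0,0,0],1],[[284,5.5,-115],[0,0,0],1],[[284,5.5,-115],[0,0,0],1],[[284,5.5,-115],[0,0,0],1],[[284,5.5,-115],[0,0,0],1]]'; python3 - <<'E'
from h import *
im,s=snap('wrist','w2'); print(s['position'],yaw(s)); b,_=snap('top','t2')
E
```

```text
time_s: 4.12
position: [0.5004, 0.3242, 0.1191]
tcp_rot: [[0.208, 0.978, 0.001], [0.978, -0.208, 0.0], [0.001, 0.001, -1.0]]
force: [-0.0, -1.1, -1.3]
opening: 0.564
[0.50039071 0.32424989 0.11914389] 77.9751097874351
```

View pics/w2.png

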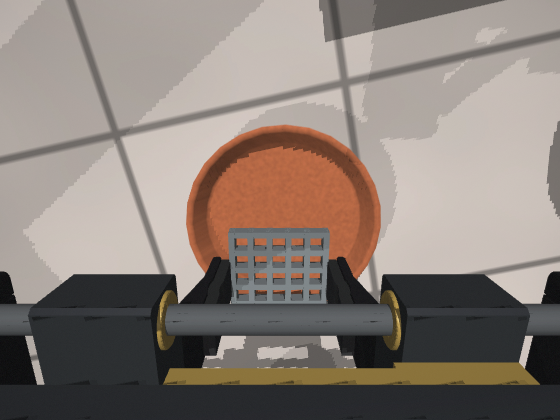

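```bash
python3 - <<'E'
from h import *
s=bot.read_state(); im=cv2.imread('pics/w2.png'); hsv=cv2.cvtColor(im,cv2.COLOR_BGR2HSV)
m=cv2.inRange(hsv,(0,110,60),(14,255,255)); c=max(cv2.findContours(m,0,2)[0],key=cv2.contourArea)[:,0]
c=c[c[:,1]<225]
# outer contour rays at rim height, circle fit
P=np.array([ray('wrist',u+.5,v+.5,.022,s)[:2] for u,v in c])
for _ in range(3):
    A=np.c_[2*P,np.ones(len(P))]; x=np.linalg.lstsq(A,(P**2).sum(1),rcond=None)[0]; r=np.sqrt(x[2]+x[:2]@x[:2])
    e=np.hypot(*(P-x[:2]).T)-r; P=P[abs(e)<.002] if (abs(e)<.002).sum()>20 else P
print('saucer',x[:2],r,len(P))
for t in((.025,.025),(.025,-.025)):
    R=s['tcp_rot'];p=s['position']+R@[t[0],t[1],-.004]; print('mesh corner',proj('wrist',p,s))
print(ray('wrist',278.5,229,s['position'][2]+.003,s), s['position'],R[:,0])
go(x[0],x[1],.0095)
E
```

```text
saucer [0.50123457 0.31759657] 0.07631108529140956 137
mesh corner [332.55680239 233.53146582]
mesh corner [229.98836323 233.53279482]
[0.5039789  0.34837339 0.12169033] [0.49958535 0.32169157 0.11869033] [ 0.21146384  0.97738514 -0.00115342]
shift mm [ -3.7   2.5 109.2] wz 0
```

```bash
python3 -m jog '[[[-2,2,40],[0,0,0],1],[[-2,2,80],[0,0,0],1],[[-2,2,100],[0,0,0],1],[[-2,2,107],[0,0,0],1],[[-2,2,107],[0,0,0],1],[[-2,2,107],[0,0,0],1]]'; python3 -c "
from h import *
s=bot.read_state();print(s['position'],s['force']);go(.501,.3193,.0115)"
```

```text
time_s: 4.72
position: [0.5021, 0.3185, 0.012]
tcp_rot: [[0.214, 0.977, -0.001], [0.977, -0.214, -0.0], [-0.001, -0.001, -1.0]]
force: [-0.0, -0.2, -0.7]
opening: 0.565
[0.50213944 0.31848543 0.01203868] [-0.02847987 -0.24470538 -0.65094507]
shift mm [ 0.6 -1.3  0.5] wz 0
```

```bash
python3 -m jog '[[[1,-1,1],[0,0,0],1],[[1,-1,1],[0,0,0],0.3],[[1,-1,1],[0,0,0],0.3],[[1,-1,1],[0,0,0],0.3],[[1,-1,1],[0,0,0],0.3],[[1,-1,-40],[0,0,0],0.3],[[1,-1,-80],[0,0,0],0.3],[[1,-1,-120],[0,0,0],0.3],[[1,-1,-140],[0,0,0],0.3],[[1,-1,-140],[0,0,0],0.3]]'; python3 - <<'E'
from h import *
im,s=snap('wrist','w3'); print(s['position'],yaw(s))
go(.5525,.0437,.14,85)
E
```

```text
time_s: 5.55
position: [0.5049, 0.3229, 0.1573]
tcp_rot: [[0.211, 0.977, 0.011], [0.977, -0.212, 0.004], [0.007, 0.01, -1.0]]
force: [-0.2, 0.3, 1.0]
opening: 0.701
[0.50488297 0.32291219 0.15729626] 77.79143556212294
shift mm [-261.7  107.1   14.6] wz -7.2
```

View pics/w3.png

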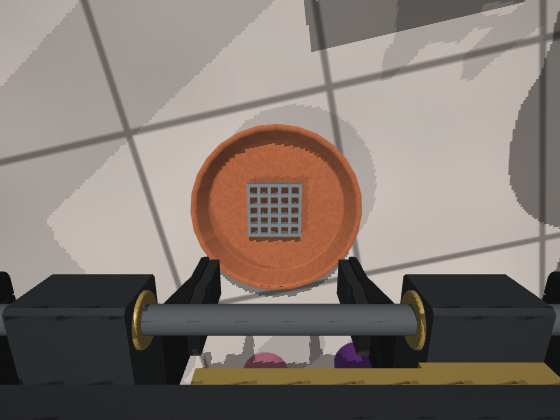

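```bash
cat >> h.py <<'E'
def fit(im,s,n,lo,hi,z,box,hull=True):
    hsv=cv2.cvtColor(im,cv2.COLOR_BGR2HSV);m=np.zeros(im.shape[:2],np.uint8);x0,y0,x1,y1=box
    m[y0:y1,x0:x1]=cv2.inRange(hsv,lo,hi)[y0:y1,x0:x1]
    c=cv2.convexHull(max(cv2.findContours(m,0,2)[0],key=cv2.contourArea))
    P=np.array([ray(n,u,v,z,s)[:2] for u,v in c[:,0]]);(x,y),r=cv2.minEnclosingCircle((P*1000).astype(np.float32))
    return x/1000,y/1000,r
E
python3 - <<'E'
from h import *
s=bot.read_state(); s['position']=np.array([.50488,.32291,.1573])
s['tcp_rot']=np.array([[0.211, 0.977, 0.011], [0.977, -0.212, 0.004], [0.007, 0.01, -1.0]])
im=cv2.imread('pics/w3.png')
print('saucer w',fit(im,s,'wrist',(0,110,60),(14,255,255),.022,(170,100,400,297)))
print('mesh w',ray('wrist',274.5,210.5,.015,s))
t=cv2.imread('pics/t2.png')
im0=cv2.imread('pics/t0.png');print('saucer top',fit(im0,None,'top',(0,110,60),(14,255,255),.022,(90,190,200,290)))
a=cv2.imread('pics/s0.png');print('saucer scene',fit(a,None,'scene',(0,110,60),(14,255,255),.022,(325,280,420,357)))
s=bot.read_state();print(s['position'],yaw(s));go(.5525,.0437,.14,85)
E
```

```text
saucer w (0.5020013732910156, 0.32053900146484376, 77.00279235839844)
mesh w [0.5007168  0.32085792 0.015     ]
saucer top (0.5028297424316406, 0.3227327880859375, 77.29528045654297)
saucer scene (0.5060258178710938, 0.3197328186035156, 75.5533447265625)
[0.50321775 0.32210089 0.15459888] 77.78138061901541
shift mm [-261.7  107.1   14.6] wz -7.2
```

```bash
python3 -m jog '[[[-262,107,15],[0,0,-7],0],[[-262,107,15],[0,0,-7],0],[[-262,107,15],[0,0,-7],0],[[-262,107,15],[0,0,-7],0],[[-262,107,15],[0,0,-7],0],[[-262,107,15],[0,0,-7],0],[[-262,107,15],[0,0,-7],0],[[-262,107,15],[0,0,-7],0],[[-262,107,15],[0,0,-7],0],[[-262,107,15],[0,0,-7],0]]'; python3 - <<'E'
from h import *
im,s=snap('wrist','w4'); print(s['position'],yaw(s))
x,y,r=fit(im[:,:,::-1].copy(),s,'wrist',(95,90,30),(122,255,255),.046,(200,120,360,290));print(x,y,r)
s=bot.read_state();go(x,y,.012)
E
```

```text
time_s: 6.43
position: [0.5491, 0.0428, 0.1352]
tcp_rot: [[0.092, 0.996, -0.004], [0.996, -0.092, 0.001], [0.001, -0.004, -1.0]]
force: [-0.1, -0.4, -0.4]
opening: 1.001
[0.54911064 0.04279066 0.13518107] 84.71827026114308
0.5535094604492188 0.04446657943725586 30.33074378967285
shift mm [  1.4   4.2 123.5] wz 0
```

View pics/w4.png

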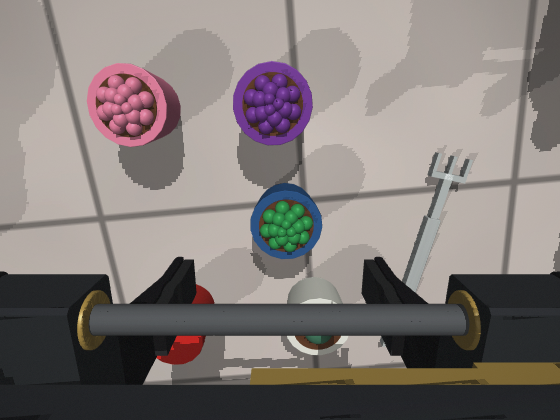

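```bash
python3 -m jog '[[[0,4,40],[0,0,0],0],[[0,4,80],[0,0,0],0],[[0,4,110],[0,0,0],0],[[0,4,123],[0,0,0],0],[[0,4,123],[0,0,0],0],[[0,4,123],[0,0,0],1],[[0,4,123],[0,0,0],1],[[0,4,123],[0,0,0],1],[[0,4,123],[0,0,0],1],[[0,4,123],[0,0,0],1],[[0,4,123],[0,0,0],1],[[0,4,123],[0,0,0],1]]'; python3 -c "
from h import *
s=bot.read_state();print(s['position'],s['force']);go(.5015,.3205,.13)"
```

```text
time_s: 7.48
position: [0.5548, 0.0421, 0.0145]
tcp_rot: [[0.091, 0.996, 0.001], [0.996, -0.091, -0.0], [0.0, 0.001, -1.0]]
force: [-1.7, 0.8, 5.2]
opening: 0.61
[0.55479702 0.04209175 0.01448058] [-1.71898869  0.79314622  5.23943289]
shift mm [ 272.4  -78.5 -115.5] wz 0
```

```bash
python3 -m jog '[[[0,0,-40],[0,0,0],1],[[0,0,-80],[0,0,0],1],[[0,0,-115],[0,0,0],1],[[272,-78.5,-115],[0,0,0],1],[[272,-78.5,-115],[0,0,0],1],[[272,-78.5,-115],[0,0,0],1],[[272,-78.5,-115],[0,0,0],1],[[272,-78.5,-115],[0,0,0],1],[[272,-78.5,-115],[0,0,0],1],[[272,-78.5,-115],[0,0,0],1],[[272,-78.5,-115],[0,0,0],1],[[272,-78.5,-115],[0,0,0],1]]'; python3 - <<'E'
from h import *
im,s=snap('wrist','w5'); print(s['position'],s['opening'])
s=bot.read_state();go(.501,.3195,.03); print(s['position'])
E
```

```text
time_s: 8.48
position: [0.4999, 0.3217, 0.1281]
tcp_rot: [[0.087, 0.996, -0.001], [0.996, -0.087, -0.001], [-0.001, -0.001, -1.0]]
force: [-0.0, -0.4, -2.2]
opening: 0.613
[0.49986283 0.32174327 0.12808713] 0.613402362838537
shift mm [-0.7  0.8 98. ] wz 0
[0.50022532 0.32030192 0.12804018]
```

View pics/w5.png

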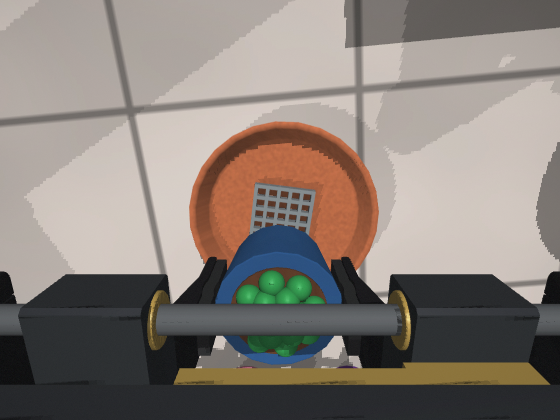

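```bash
python3 -m jog '[[[-0.5,0.5,40],[0,0,0],1],[[-0.5,0.5,75],[0,0,0],1],[[-0.5,0.5,92],[0,0,0],1],[[-0.5,0.5,97],[0,0,0],1],[[-0.5,0.5,98],[0,0,0],1],[[-0.5,0.5,98],[0,0,0],1]]'; python3 -c "
from h import *
go(.501,.3195,.029)"
```

```text
time_s: 9.03
position: [0.5022, 0.3181, 0.0306]
tcp_rot: [[0.093, 0.996, -0.0], [0.996, -0.093, -0.0], [-0.0, -0.0, -1.0]]
force: [0.3, 0.2, -1.9]
opening: 0.624
shift mm [ 1.3 -1.4  1.6] wz 0
```

Correct by about 1 mm, touch down, release and lift.

```bash
python3 -m jog '[[[1.3,-1.2,0],[0,0,0],1],[[1.3,-1.2,1.5],[0,0,0],1],[[1.3,-1.2,1.5],[0,0,0],0.2],[[1.3,-1.2,1.5],[0,0,0],0.1],[[1.3,-1.2,1.5],[0,0,0],0],[[1.3,-1.2,1.5],[0,0,0],0],[[1.3,-1.2,1.5],[0,0,0],0],[[1.3,-1.2,-30],[0,0,0],0],[[1.3,-1.2,-70],[0,0,0],0],[[1.3,-1.2,-110],[0,0,0],0],[[1.3,-1.2,-130],[0,0,0],0],[[1.3,-1.2,-130],[0,0,0],0]]'; python3 - <<'E'
from h import *
im,s=snap('wrist','w6'); print(s['position'],s['opening'])
b=im[:,:,::-1].copy()
print('saucer',fit(b,s,'wrist',(0,110,60),(14,255,255),.022,(170,100,400,297)),'pot',fit(b,s,'wrist',(95,90,30),(122,255,255),.061,(200,120,360,297)))
s=bot.read_state();go(.4516,-.0435,.16,98)
E
```

```text
time_s: 10.03
position: [0.5039, 0.3227, 0.1663]
tcp_rot: [[0.091, 0.996, 0.011], [0.996, -0.091, 0.004], [0.005, 0.01, -1.0]]
force: [0.2, 0.6, 0.1]
opening: 0.999
[0.50391121 0.32267848 0.16634473] 0.9994623782718881
saucer (0.5020331115722656, 0.32076214599609376, 76.96668243408203) pot (0.5000321350097656, 0.3228212585449219, 30.09172821044922)
shift mm [-368.5  -17.2    3.7] wz -13.2
```

View pics/w6.png

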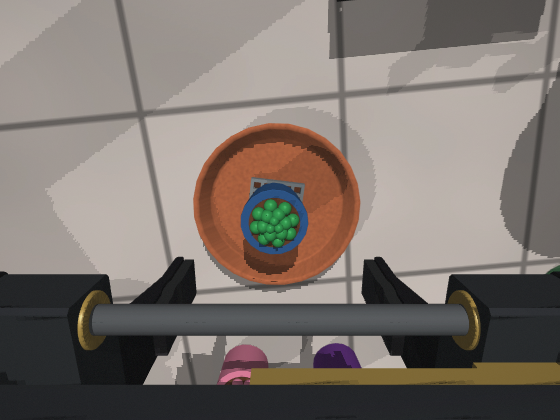

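```bash
python3 -m jog '[[[-368,-17,10],[0,0,-13],0],[[-368,-17,10],[0,0,-13],0],[[-368,-17,10],[0,0,-13],0],[[-368,-17,10],[0,0,-13],0],[[-368,-17,10],[0,0,-13],0],[[-368,-17,10],[0,0,-13],0],[[-368,-17,10],[0,0,-13],0],[[-368,-17,10],[0,0,-13],0],[[-368,-17,10],[0,0,-13],0],[[-368,-17,10],[0,0,-13],0],[[-368,-17,10],[0,0,-13],0],[[-368,-17,10],[0,0,-13],0]]'; python3 - <<'E'
from h import *
im,s=snap('wrist','w7'); print(s['position'],yaw(s))
b=im[:,:,::-1].copy()
print('tin',fit(b,s,'wrist',(0,170,140),(8,255,255),.055,(200,120,360,297)),fit(b,s,'wrist',(0,150,60),(8,255,255),.055,(200,120,360,297)))
s=bot.read_state();go(.4516,-.0435,.012,98)
E
```

```text
time_s: 11.08
position: [0.4489, -0.0433, 0.1496]
tcp_rot: [[-0.134, 0.991, -0.003], [0.991, 0.134, 0.001], [0.002, -0.003, -1.0]]
force: [0.2, -0.4, -0.1]
opening: 0.997
[ 0.44891536 -0.04332481  0.1495759 ] 97.70769643293906
tin (0.4520099182128906, -0.04559490203857422, 24.098798751831055) (0.4511122741699219, -0.04080632400512695, 28.846235275268555)
shift mm [ -1.1   2.3 137.8] wz -0.2
```

View pics/w7.png

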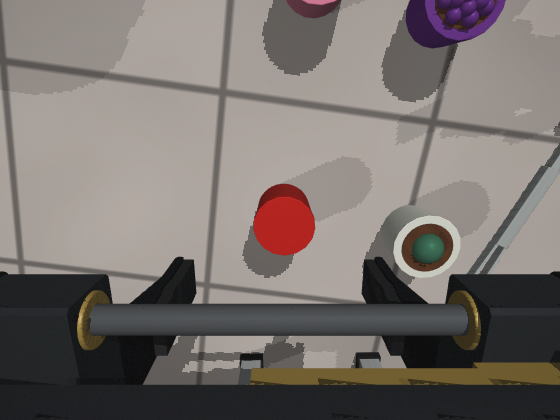

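```bash
python3 -m jog '[[[-2.4,2.5,40],[0,0,0],0],[[-2.4,2.5,80],[0,0,0],0],[[-2.4,2.5,115],[0,0,0],0],[[-2.4,2.5,137],[0,0,0],0],[[-2.4,2.5,137],[0,0,0],0],[[-2.4,2.5,137],[0,0,0],1],[[-2.4,2.5,137],[0,0,0],1],[[-2.4,2.5,137],[0,0,0],1],[[-2.4,2.5,137],[0,0,0],1],[[-2.4,2.5,137],[0,0,0],1],[[-2.4,2.5,137],[0,0,0],1],[[-2.4,2.5,137],[0,0,0],1]]'; python3 - <<'E'
from h import *
s=bot.read_state();print(s['position'],s['force'],s['opening'])
# cacti by yellow pots in top and scene views: triangulate tops via pot-colour blobs
for n,f in(('top','t0'),('scene','s0')):
    im=cv2.imread(f'pics/{f}.png');hsv=cv2.cvtColor(im,cv2.COLOR_BGR2HSV)
    m=cv2.inRange(hsv,(18,130,80),(32,255,255));N,_,st,c=cv2.connectedComponentsWithStats(m)
    print(n,[(st[i].tolist(),c[i].round(1).tolist()) for i in range(1,N) if st[i][4]>15])
go(.517,-.303,.24,98.9)
E
```

```text
time_s: 12.13
position: [0.4532, -0.0462, 0.0142]
tcp_rot: [[-0.135, 0.991, 0.002], [0.991, 0.135, -0.001], [-0.001, 0.001, -1.0]]
force: [0.5, 0.1, 1.4]
opening: 0.551
[ 0.45320822 -0.04616915  0.01424283] [0.45590222 0.08001485 1.43829145] 0.5507106415554414
top [([462, 213, 17, 18, 93], [467.2, 222.7]), ([386, 223, 18, 19, 78], [391.6, 233.3]), ([543, 298, 17, 53, 708], [552.4, 322.4])]
scene [([245, 0, 33, 29, 694], [259.6, 14.0]), ([210, 83, 12, 8, 45], [216.1, 86.7])]
shift mm [-263.1   28.6 -225.8] wz -1.1
```

```bash
python3 -m jog '[[[0,0,-40],[0,0,-1],1],[[0,0,-80],[0,0,-1],1],[[0,0,-120],[0,0,-1],1],[[0,0,-160],[0,0,-1],1],[[-295,24,-306],[0,0,-1],1],[[-295,24,-306],[0,0,-1],1],[[-295,24,-306],[0,0,-1],1],[[-295,24,-306],[0,0,-1],1],[[-295,24,-306],[0,0,-1],1],[[-295,24,-306],[0,0,-1],1],[[-295,24,-306],[0,0,-1],1],[[-295,24,-306],[0,0,-1],1]]'; python3 - <<'E'
from h import *
im,s=snap('wrist','w8'); print(s['position'],yaw(s),s['opening'])
np.savez('w8.npz',p=s['position'],R=s['tcp_rot'])
E
```

```text
time_s: 13.13
position: [0.5159, -0.3369, 0.3204]
tcp_rot: [[-0.151, 0.988, -0.0], [0.988, 0.151, 0.0], [0.0, -0.0, -1.0]]
force: [1.4, 0.3, -2.4]
opening: 0.547
[ 0.51590413 -0.33692637  0.32035704] 98.71026244337908 0.547252499142977
```

View pics/w8.png

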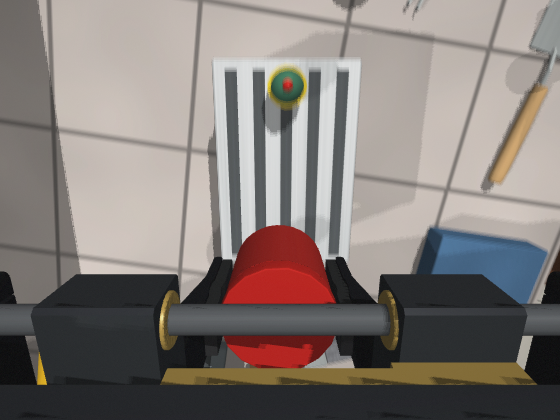

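```bash
python3 - <<'E'
from h import *
d=np.load('w8.npz'); s={'position':d['p'],'tcp_rot':d['R']}
P={k:ray('wrist',u,v,.11,s) for k,(u,v) in dict(fl=(213.5,58.5),fr=(360,58.5),ml=(219.5,220),mr=(353,220)).items()}
for k,v in P.items(): print(k,v.round(4))
far=(P['fl']+P['fr'])/2; mid=(P['ml']+P['mr'])/2; w=np.linalg.norm(P['fl']-P['fr'])
ax=(P['fl']+P['fr']-P['ml']-P['mr']); yaw_=np.degrees(np.arctan2(ax[1],ax[0]))-90
e=P['fr']-P['fl']; print('width',w,'yaw',yaw_,np.degrees(np.arctan2(e[1],e[0])))
a=np.radians(yaw_+90); u=np.array([np.cos(a),np.sin(a)])
print('centre',far[:2]-.11*u)
b=cv2.imread('pics/w8.png');hsv=cv2.cvtColor(b,cv2.COLOR_BGR2HSV)
m=cv2.inRange(hsv,(15,90,60),(36,255,255))[50:130,240:340];c=cv2.findNonZero(m);(x,y),r=cv2.minEnclosingCircle(c);print(x+240,y+50,r)
for z in(.11,.13,.14,.158):
    L=ray('wrist',x+240,y+50,z,s); l2=ray('top',396,233,z); r2=ray('top',473,222,z); print(z,L[:2].round(4),'->',(L[:2]-.082*u).round(4),'top',l2[:2].round(4),r2[:2].round(4),np.linalg.norm(l2-r2),((l2+r2)/2)[:2].round(4))
go(.517,-.303,.126,98.5)
E
```

```text
fl [ 0.4306 -0.2142  0.11  ]
fr [ 0.5741 -0.1922  0.11  ]
ml [ 0.4535 -0.3801  0.11  ]
mr [ 0.6031 -0.3572  0.11  ]
width 0.1452688307861978 yaw 8.913486197832697 8.702774005618378
centre [ 0.519395   -0.31189025]
286.85211181640625 88.03520965576172 21.519054412841797
0.11 [ 0.5068 -0.2303] -> [ 0.5195 -0.3113] top [ 0.5077 -0.2342] [ 0.5334 -0.3996] 0.167418523080542 [ 0.5206 -0.3169]
0.13 [ 0.5066 -0.2317] -> [ 0.5193 -0.3127] top [ 0.505  -0.2284] [ 0.5302 -0.39  ] 0.16357064408455751 [ 0.5176 -0.3092]
0.14 [ 0.5065 -0.2324] -> [ 0.5192 -0.3135] top [ 0.5037 -0.2256] [ 0.5285 -0.3853] 0.16164670458656527 [ 0.5161 -0.3054]
0.158 [ 0.5063 -0.2337] -> [ 0.519  -0.3148] top [ 0.5012 -0.2204] [ 0.5256 -0.3767] 0.15818361349017934 [ 0.5134 -0.2985]
shift mm [ 42.8   4.5 198. ] wz 0.0
```

```bash
python3 -m jog '[[[34,4.5,0],[0,0,0],1],[[34,4.5,40],[0,0,0],1],[[34,4.5,80],[0,0,0],1],[[34,4.5,120],[0,0,0],1],[[34,4.5,155],[0,0,0],1],[[34,4.5,175],[0,0,0],1],[[34,4.5,180],[0,0,0],1],[[34,4.5,180],[0,0,0],1],[[34,4.5,180],[0,0,0],1]]'; python3 - <<'E'
from h import *
s=bot.read_state();print(s['position'],s['force'],s['opening']);go(.5185,-.3115,.1247)
E
```

```text
time_s: 13.93
position: [0.5161, -0.3011, 0.1403]
tcp_rot: [[-0.152, 0.988, 0.001], [0.988, 0.152, -0.001], [-0.001, 0.001, -1.0]]
force: [1.2, 0.0, -0.3]
opening: 0.547
[ 0.51614957 -0.30106075  0.14029685] [ 1.15412043  0.01950917 -0.32009581] 0.5466190319645673
shift mm [-10.7   0.7  15.6] wz 0
```

```bash
python3 -m jog '[[[-10,0.5,3],[0,0,0],1],[[-10,0.5,3],[0,0,0],1],[[-10,0.5,3],[0,0,0],1],[[-10,0.5,3],[0,0,0],1],[[-10,0.5,3],[0,0,0],1],[[-10,0.5,3],[0,0,0],1]]'; python3 - <<'E'
from h import *
im,s=snap('wrist','w9');print(s['position'],s['force'],s['qvel'].round(2)); snap('top','t9'); im,_=snap('scene','s9')
s=bot.read_state();print(s['position']);go(.5185,-.3115,.1247)
a=cv2.imread('pics/w9.png'); t=cv2.imread('pics/t9.png'); b=cv2.imread('pics/s9.png')
c=lambda i,x0,y0,x1,y1,f:cv2.resize(i[y0:y1,x0:x1],f,interpolation=cv2.INTER_CUBIC)
cv2.imwrite('pics/m9.png',np.vstack([c(a,0,0,560,420,(400,300)),c(b,160,40,320,160,(400,300))]))
E
```

```text
time_s: 14.43
position: [0.5177, -0.3104, 0.1369]
tcp_rot: [[-0.152, 0.988, 0.0], [0.988, 0.152, -0.0], [-0.0, 0.0, -1.0]]
force: [-0.2, 0.6, -1.5]
opening: 0.546
[ 0.51772078 -0.31044006  0.13693336] [-0.24750818  0.62264041 -1.53419216] [ 0.04  0.2   0.28 -0.01 -0.08 -0.07]
[ 0.51766684 -0.31035443  0.13662413]
shift mm [-1.3  0.6 11.9] wz 0
```

View pics/m9.png

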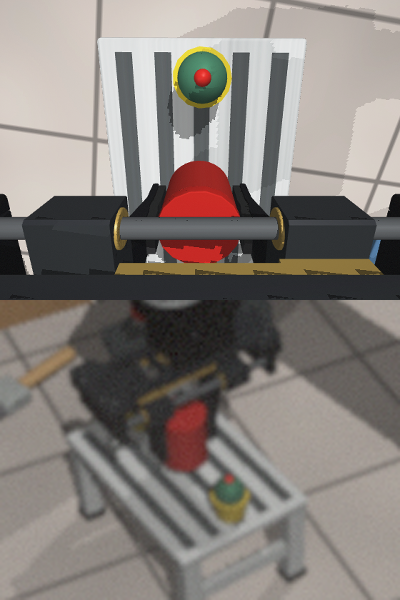

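```bash
python3 - <<'E'
from h import *
s=bot.read_state(); b=cv2.imread('pics/w9.png');g=cv2.cvtColor(b,cv2.COLOR_BGR2GRAY).astype(int)
print('far edge grad rows', [int(40+np.argmax(np.diff(g[40:70,u]))) for u in(170,220,330,380)])
for v in(70,100,130,200): print(v,'left',90+int(np.argmax(np.abs(np.diff(g[v,90:175])))),'right',380+int(np.argmax(np.abs(np.diff(g[v,380:450])))))
hsv=cv2.cvtColor(b,cv2.COLOR_BGR2HSV);m=cv2.inRange(hsv,(20,120,90),(34,255,255));m[:60]=0;m[160:]=0;m[:,:200]=0;m[:,360:]=0
c=cv2.findNonZero(m);(x,y),r=cv2.minEnclosingCircle(c);print('cactus pot',x,y,r)
u=np.array([-.152,.988])
for z in(.11,.135,.14,.145,.15): 
    L=ray('wrist',x,y,z,s);e=ray('wrist',x+r,y,z,s);print(z,L[:2].round(4),'dia',2*np.linalg.norm(L-e),(L[:2]-.082*u).round(4))
A=ray('wrist',136,53.5,.11,s);B=ray('wrist',427,53.5,.11,s);print(A,B,np.linalg.norm(A-B),((A+B)/2)[:2]-.11*u)
E
```

```text
far edge grad rows [52, 52, 53, 53]
70 left 136 right 427
100 left 162 right 401
130 left 165 right 398
200 left 171 right 391
cactus pot 283.0789489746094 108.0 43.29901123046875
0.11 [ 0.506  -0.2269] dia 0.04527482584962249 [ 0.5185 -0.3079]
0.135 [ 0.5058 -0.2274] dia 0.0392865065523294 [ 0.5182 -0.3084]
0.14 [ 0.5057 -0.2275] dia 0.03808884269287093 [ 0.5182 -0.3085]
0.145 [ 0.5057 -0.2276] dia 0.036891178833412225 [ 0.5181 -0.3086]
0.15 [ 0.5056 -0.2277] dia 0.03569351497395374 [ 0.5181 -0.3087]
[ 0.42913736 -0.21250415  0.11      ] [ 0.57317873 -0.19029254  0.11      ] 0.14574385624596517 [ 0.51787805 -0.31007834]
```

```bash
python3 -m jog '[[[0.5,0,8],[0,0,0],1],[[0.5,0,12],[0,0,0],1],[[0.5,0,12],[0,0,0],1],[[0.5,0,12],[0,0,0],0.2],[[0.5,0,12],[0,0,0],0],[[0.5,0,12],[0,0,0],0],[[0.5,0,12],[0,0,0],0],[[0.5,0,12],[0,0,0],0],[[0.5,0,-25],[0,0,0],0],[[0.5,0,-65],[0,0,0],0],[[0.5,0,-105],[0,0,0],0],[[0.5,0,-140],[0,0,0],0]]'
python3 -m jog '[[[0,0,0],[0,0,0],0],[[0,0,0],[0,0,0],0],[[0,0,0],[0,0,0],0]]'; python3 - <<'E'
from h import *
im,s=snap('wrist','w10');print(s['position'],s['force'])
b=im[:,:,::-1].copy();print('tin',fit(b,s,'wrist',(0,170,140),(8,255,255),.165,(180,120,380,297)))
go(.669,-.0155,.25,72.8)
E
```

```text
time_s: 15.58
position: [0.5178, -0.3102, 0.2791]
tcp_rot: [[-0.152, 0.988, 0.001], [0.988, 0.152, -0.001], [-0.001, 0.001, -1.0]]
force: [0.9, 0.2, 0.4]
opening: 0.996
time_s: 15.83
position: [0.5171, -0.3096, 0.2763]
tcp_rot: [[-0.152, 0.988, -0.001], [0.988, 0.152, 0.0], [0.001, -0.0, -1.0]]
force: [-0.2, -0.3, 0.4]
opening: 0.999
[ 0.51714255 -0.30960719  0.27625118] [-0.17148635 -0.28030331  0.44392554]
tin (0.5157072143554687, -0.3088582763671875, 24.478116989135742)
shift mm [267.1 195.2  25.2] wz 26.0
```

View pics/w10.png

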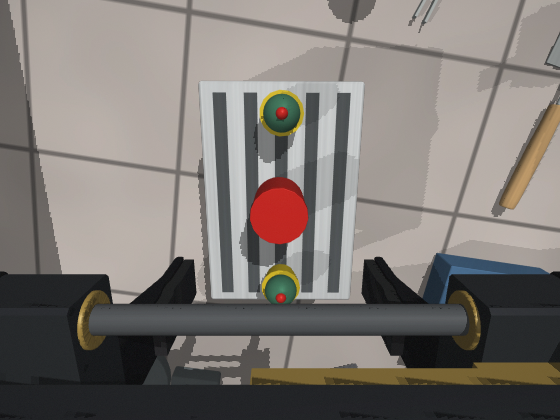

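```bash
python3 -m jog '[[[267,195,60],[0,0,26],0.55],[[267,195,60],[0,0,26],0.55],[[267,195,60],[0,0,26],0.55],[[267,195,60],[0,0,26],0.55],[[267,195,60],[0,0,26],0.55],[[267,195,60],[0,0,26],0.55],[[267,195,60],[0,0,26],0.55],[[267,195,60],[0,0,26],0.55],[[267,195,116],[0,0,26],0.55],[[267,195,116],[0,0,26],0.55],[[267,195,116],[0,0,26],0.55],[[267,195,116],[0,0,26],0.55]]'
python3 -m jog '[[[0,0,0],[0,0,0],0.55],[[0,0,0],[0,0,0],0.55]]'; python3 - <<'E'
from h import *
im,s=snap('wrist','w11');print(s['position'],yaw(s)); np.savez('w11.npz',p=s['position'],R=s['tcp_rot'])
E
```

```text
time_s: 16.88
position: [0.6678, -0.0159, 0.1575]
tcp_rot: [[0.296, 0.955, -0.006], [0.955, -0.296, 0.001], [-0.001, -0.006, -1.0]]
force: [0.4, -0.5, 1.1]
opening: 0.457
time_s: 17.05
position: [0.6706, -0.0175, 0.162]
tcp_rot: [[0.297, 0.955, 0.003], [0.955, -0.297, -0.001], [0.0, 0.003, -1.0]]
force: [0.4, 0.4, -0.1]
opening: 0.449
[ 0.67056767 -0.01748868  0.16198362] 72.69730408302814
```

View pics/w11.png

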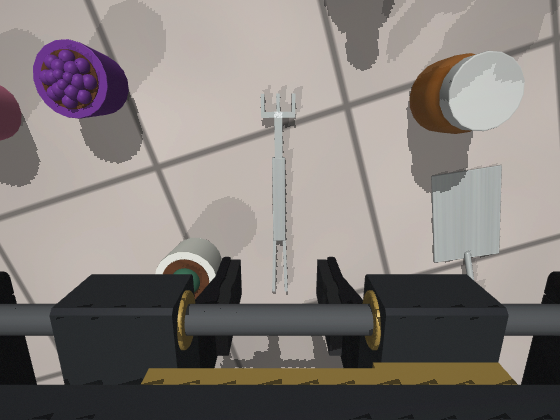

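```bash
python3 - <<'E'
from h import *
d=np.load('w11.npz'); s={'position':d['p'],'tcp_rot':d['R']}
Q=[ray('wrist',u,v,z,s) for u,v,z in((279,89,.005),(279,157,.01),(279,240,.01),(281,292,.005))]
for q in Q: print(q.round(4))
m=(Q[1]+Q[2])/2; e=Q[1]-Q[2]; print('mid',m,'len',np.linalg.norm(e),np.linalg.norm(Q[0]-Q[3]),'ends mid',(Q[0]+Q[3])/2,'yaw',np.degrees(np.arctan2(e[1],e[0])),np.degrees(np.arctan2(*(Q[0]-Q[3])[[1,0]])))
print(bot.read_state()['position']); go(m[0],m[1],.003,72.7)
E
```

```text
[0.7003 0.0798 0.005 ]
[0.6831 0.0244 0.01  ]
[ 0.6593 -0.052   0.01  ]
[ 0.6437 -0.1093  0.005 ]
mid [ 0.671183  -0.0138382  0.01     ] len 0.0800111729334073 0.1973403789196763 ends mid [ 0.67200546 -0.01475416  0.005     ] yaw 72.71812955563942 73.32051828563843
[ 0.67060332 -0.01753317  0.16227493]
shift mm [  3.7  -0.5 159.3] wz -0.0
```

```bash
python3 -m jog '[[[3.5,0,40],[0,0,0],0.55],[[3.5,0,80],[0,0,0],0.55],[[3.5,0,120],[0,0,0],0.55],[[3.5,0,145],[0,0,0],0.55],[[3.5,0,157],[0,0,0],0.55],[[3.5,0,158],[0,0,0],0.55],[[3.5,0,158],[0,0,0],1],[[3.5,0,158],[0,0,0],1],[[3.5,0,158],[0,0,0],1],[[3.5,0,158],[0,0,0],1],[[3.5,0,158],[0,0,0],1],[[3.5,0,158],[0,0,0],1]]'; python3 - <<'E'
from h import *
s=bot.read_state();print(s['position'],s['force'],s['opening']*87)
go(.502,.207,.13,0)
E
```

```text
time_s: 18.1
position: [0.6714, -0.0132, 0.0035]
tcp_rot: [[0.296, 0.955, 0.002], [0.955, -0.296, -0.0], [0.0, 0.002, -1.0]]
force: [-0.5, -0.4, 2.8]
opening: 0.135
[ 0.6713933  -0.01320616  0.00354879] [-0.5471154 -0.3828113  2.7828511] 11.748293307776034
shift mm [ 160.2 -227.  -126.5] wz 72.8
```

```bash
python3 -m jog '[[[0,0,-40],[0,0,0],1],[[0,0,-80],[0,0,0],1],[[0,0,-120],[0,0,0],1],[[160,-227,-126],[0,0,72.8],1],[[160,-227,-126],[0,0,72.8],1],[[160,-227,-126],[0,0,72.8],1],[[160,-227,-126],[0,0,72.8],1],[[160,-227,-126],[0,0,72.8],1],[[160,-227,-126],[0,0,72.8],1],[[160,-227,-126],[0,0,72.8],1],[[160,-227,-126],[0,0,72.8],1],[[160,-227,-126],[0,0,72.8],1]]'; python3 -c "
from h import *
go(.502,.207,.06,0)"
```

```text
time_s: 19.1
position: [0.4992, 0.2088, 0.1287]
tcp_rot: [[0.989, 0.148, -0.001], [0.148, -0.989, -0.0], [-0.001, -0.0, -1.0]]
force: [0.4, -0.5, -0.3]
opening: 0.132
shift mm [ 2.5  2.2 68.7] wz 8.5
```

```bash
python3 -m jog '[[[2.5,2.2,30],[0,0,8.5],1],[[2.5,2.2,50],[0,0,8.5],1],[[2.5,2.2,50],[0,0,8.5],1],[[2.5,2.2,50],[0,0,8.5],1],[[2.5,2.2,50],[0,0,8.5],1]]'; python3 - <<'E'
from h import *
im,s=snap('wrist','w12');print(s['position'],yaw(s));go(.502,.207,.004,0)
E
```

```text
time_s: 19.52
position: [0.5045, 0.2053, 0.0792]
tcp_rot: [[1.0, 0.003, 0.001], [0.003, -1.0, 0.0], [0.001, -0.0, -1.0]]
force: [-0.1, -0.0, 0.1]
opening: 0.134
[0.50454286 0.2052996  0.07921604] 0.19341617148632714
shift mm [-2.9 -1.6 75.6] wz 0.2
```

View pics/w12.png

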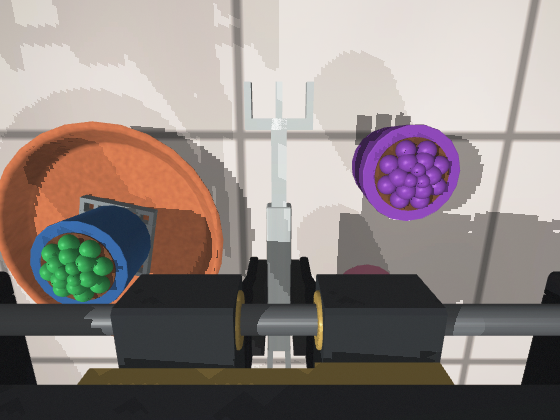

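```bash
python3 -m jog '[[[-2,-1.6,35],[0,0,0.2],1],[[-2,-1.6,60],[0,0,0.2],1],[[-2,-1.6,70],[0,0,0.2],1],[[-2,-1.6,72],[0,0,0.2],1],[[-2,-1.6,73],[0,0,0.2],1],[[-2,-1.6,74],[0,0,0.2],1],[[-2,-1.6,74],[0,0,0.2],1]]'; python3 -c "
from h import *
s=bot.read_state();print(s['position'],s['force']);go(.503,.207,.004,0)"
```

```text
time_s: 20.15
position: [0.5032, 0.207, 0.0058]
tcp_rot: [[1.0, -0.001, 0.003], [-0.001, -1.0, 0.001], [0.003, -0.001, -1.0]]
force: [-0.5, -0.3, -0.7]
opening: 0.133
[0.50323415 0.2069992  0.0058107 ] [-0.50503636 -0.259268   -0.6820309 ]
shift mm [-0.2 -0.   1.8] wz -0.0
```

```bash
python3 -m jog '[[[0,0,1.5],[0,0,0],1],[[0,0,1.5],[0,0,0],1],[[0,0,1.5],[0,0,0],0.72],[[0,0,1.5],[0,0,0],0.72],[[0,0,1.5],[0,0,0],0.72],[[0,0,1.5],[0,0,0],0.72],[[0,0,-10],[0,0,0],0.72],[[0,0,-40],[0,0,0],0.72],[[0,0,-80],[0,0,0],0.72],[[0,0,-120],[0,0,0],0.72],[[0,0,-160],[0,0,0],0.72],[[0,0,-160],[0,0,0],0.72]]'
python3 -m jog '[[[-40,60,0],[0,0,0],0.72],[[-70,100,0],[0,0,0],0.72],[[-70,140,0],[0,0,0],0.72],[[-70,160,0],[0,0,0],0.72],[[-70,160,0],[0,0,0],0.72],[[-70,160,0],[0,0,0],0.72],[[-70,160,0],[0,0,0],0.72],[[-70,160,0],[0,0,0],0.72]]'
python3 - <<'E'
from h import *
w,s=snap('wrist','w13');t,_=snap('top','t13');print(s['position'],s['force'])
cv2.imwrite('pics/m13.png',np.vstack([cv2.resize(t[130:300,90:500],(800,332),interpolation=cv2.INTER_CUBIC),cv2.resize(w[:,:],(347,260))if 0 else cv2.copyMakeBorder(cv2.resize(w,(347,260)),0,0,0,453,0)])[:,:,::-1])
E
```

```text
time_s: 21.15
position: [0.5072, 0.208, 0.1729]
tcp_rot: [[1.0, -0.0, 0.016], [-0.0, -1.0, 0.003], [0.016, -0.003, -1.0]]
force: [0.7, -0.3, 0.8]
opening: 0.28
time_s: 21.82
position: [0.4323, 0.0474, 0.1649]
tcp_rot: [[1.0, -0.001, 0.001], [-0.001, -1.0, 0.0], [0.001, -0.0, -1.0]]
force: [1.1, 0.2, -0.0]
opening: 0.276
[0.43231252 0.04741506 0.1648899 ] [ 1.07504832  0.1653089  -0.01634545]
```

View pics/m13.png

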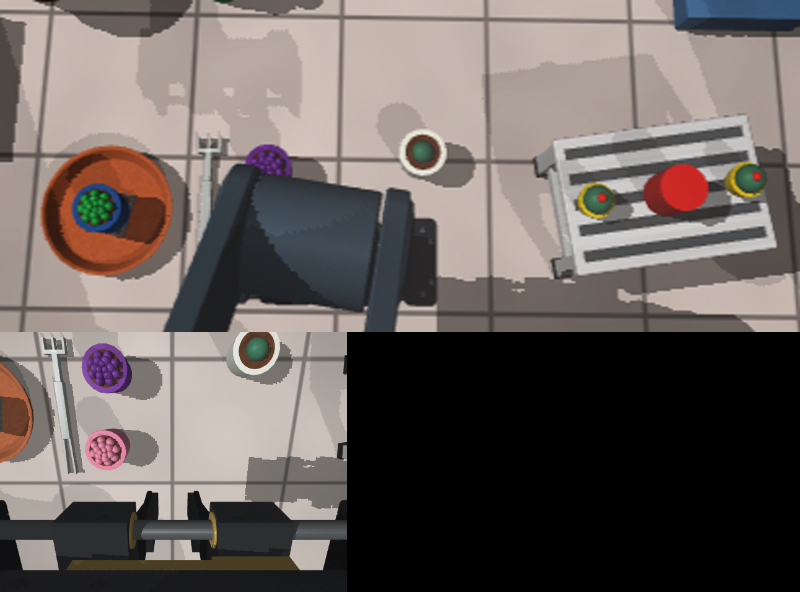

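```bash
python3 - <<'E'
from h import *
s=bot.read_state(); s['position']=np.array([.43231,.04742,.16489]); s['tcp_rot']=np.array([[1,-.001,.001],[-.001,-1,0],[.001,0,-1.]])
b=cv2.imread('pics/w13.png')
cv2.imwrite('pics/c13.png',cv2.resize(b[0:240,0:220],None,fx=2.5,fy=2.5,interpolation=cv2.INTER_CUBIC))
for x in(.407,.462,.502,.542,.597): print(x,'expected px',proj('wrist',[x,.207,.008],s).round(1))
t=cv2.imread('pics/t13.png');o=cv2.imread('pics/t0.png')
for n,i in(('t0',o),('t13',t)): print(n,'white',fit(i,None,'top',(0,0,170),(60,45,255),.046,(285,190,330,230)))
print('saucer',fit(t,None,'top',(0,110,60),(14,255,255),.022,(90,190,190,290)),'pot',fit(t,None,'top',(95,90,30),(122,255,255),.061,(110,200,170,260)),'tin',fit(t,None,'top',(0,190,150),(8,255,255),.165,(410,200,460,245)))
E
```

```text
0.407 expected px [115.4 226.8]
0.462 expected px [107.2 170.5]
0.502 expected px [100.7 125.9]
0.542 expected px [93.7 77.9]
0.597 expected px [83.2  5.3]
t0 white (0.5731470947265624, -0.04930563735961914, 27.789098739624023)
t13 white (0.5692465209960937, -0.05130974960327148, 67.31770324707031)
saucer (0.5029382629394531, 0.3226003112792969, 77.46267700195312) pot (0.4966902160644531, 0.3173868408203125, 32.23432540893555) tin (0.5165059814453125, -0.30681744384765625, 24.87146759033203)
```

```bash
python3 - <<'E'
from h import *
print('pot rim pred px if centred', proj('top',[.502,.3215,.061]), 'mesh-centred',proj('top',[.5007,.3208,.061]))
t=cv2.imread('pics/t13.png');hsv=cv2.cvtColor(t,cv2.COLOR_BGR2HSV)
m=np.zeros(t.shape[:2],np.uint8);m[200:265,110:175]=cv2.inRange(hsv,(95,90,30),(125,255,255))[200:265,110:175]
c=max(cv2.findContours(m,0,2)[0],key=cv2.contourArea);print('blue bbox',cv2.boundingRect(c),cv2.minEnclosingCircle(c))
g=cv2.inRange(hsv,(40,100,60),(75,255,255));g[:200]=0;g[265:]=0;g[:,:110]=0;g[:,175:]=0
c=cv2.findNonZero(g);print('green',cv2.boundingRect(c),'pred',proj('top',[.502,.3215,.07]))
b=cv2.imread('pics/w13.png');h=cv2.cvtColor(b,cv2.COLOR_BGR2HSV)
for v in(40,90,110,150,165,210): 
    u=60+np.where(h[v,60:150,1]<18)[0]; print(v,u.min() if len(u) else None,u.max() if len(u) else None)
E
```

```text
pot rim pred px if centred [139.30296946 235.0798375 ] mesh-centred [139.5746394 235.6690277]
blue bbox (127, 224, 29, 25) ((141.0, 237.5), 14.430970191955566)
green (130, 227, 18, 18) pred [137.97124306 234.56899585]
40 65 96
90 67 114
110 60 112
150 80 114
165 82 126
210 104 131
```

```bash
python3 -c "
from rig import bot
print(bot.hand_in(), bot.read_state()['time_s'])"
```

```text
the job is handed in; nothing more can be done
the job is handed in; nothing more can be done
```

I placed the mesh, blue pot, tin and rake-tweezers in the order asked and handed the job in after about 22 s of robot time. The robot was clear of everything at hand-in.

What the last checks showed:
- **Mesh:** it lies flat, within about 2 mm of the saucer's middle.
- **Blue pot:** it stands upright on the mesh. The wrist view put it about 2–3 mm off centre. The final top view suggested about 3 mm toward the robot, and one automatic circle fit there read about 8 mm. I did not trust that fit because its radius was too large.
- **Tin:** it stands between the two cacti, within about 2 mm of the stool's middle.
- **Rake-tweezers:** I released it level with the saucer's middle, pointing straight away from the robot, rake end farthest, with a planned 3 cm gap from its solid middle to the rim. By eye in the last view its ends and middle were within about 2 mm of the expected positions. The picture limit blocked a close-up, and the automatic edge check was too noisy to use.
- **White pot:** it shows at the same pixel before and after. The automatic fit on the last picture failed (radius far too large), so this is judged by eye only.

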